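# Set the welding current and draw a sprung strut out to its mark for tacking

### The job

Turn the pointer knob of the welding remote control to 7 on its 0 to 10 scale and let go of it. Then take the eye of the spring-loaded strut that is clamped in the bench vice and draw its rod out of the tube until the groove on the rod just comes fully clear of the stop ring, ready for the ring to be tacked to the rod there. Finish while still gripping the strut and holding it at that length against its spring, with the dial still on 7 and the other things on the bench left alone.

Things in the scene. Friction and masses are not known exactly. Their poses are not given: they have to be found in the camera images.
- remote: Welding remote control, a black box 126 x 106 mm (x, y), 55 mm high, dark grey top panel, rubber end bumpers, held fast to the steel bench by magnetic feet; a stub aerial sticks 50 mm out of its +x end at 30 mm height. Origin under its centre, z up; the knob is in the middle of its top.
- scale (a point): Centre of the knob's scale on the panel, 55 mm above the bench, axes as the remote's. 11 white ticks, 0 to 10, lie 27.5 to 38 mm out, 27 degrees apart; 0, 5 and 10 are longer. No figures: count. From above, tick 0 lies 135 degrees anticlockwise from the box's +x (aerial end), tick 5 at its +x, tick 7 54 degrees clockwise from its +x, tick 10 135 degrees clockwise.
- knob_turn (a joint): Angle of the current knob in rad: 0 with the pointer at tick 0, growing clockwise seen from above by 0.4712 per tick to 4.712 at tick 10; tick 7 is 3.299. Continuous, no clicks; it stays where it is left (friction about 0.04 N m). It starts 1 to 5 ticks short of 7.
- current_knob: Black pointer knob: a round skirt 42 mm across, its top 7 mm above the panel, and on it an upright bar to pinch, 12 mm thick, 31 mm long, its top 30 mm above the panel, with a pointed nose at one end (tip 22 mm from the axis, white line on top). Origin on the turning axis at the panel's surface (55 mm above the bench); x axis along the nose, z up.
- vice: Cast bench vice bolted down, jaws 112 mm wide (along y), tops 147 mm above the bench. Origin on the bench under the middle of the jaws. Screw along x: tommy bar 160 mm out on the -x side, anvil 130 mm out on +x. The strut's tube, 34 mm thick, is clamped level in the jaws along the vice's y, axis 130 mm above the bench, and cannot shift. The rod comes out towards -y.
- ring_face (a point): Centre of the outer face of the strut's stop ring, a plain grey split ring 25 mm across, 12 mm thick, at the mouth of the tube; the rod slides through it and the ring stays put. Axes as the vice's: the rod comes out along -y.
- rod_travel (a joint): How far the rod is drawn out of the tube, in m: 0 at rest, 0.060 at its end stop. The inner spring draws it back: about 6 N to start it, about 14 N at 0.040. At 0.040 the groove's rear edge is level with the stop ring's face: groove just fully clear.
- strut_rod: Moving half of the strut: bright steel rod, 14 mm thick, ending in a rod-end eye 36 mm across and 14 mm thick (16 mm at its bushing). Origin at the eye's centre, 130 mm above the bench, 66 mm outside the ring's face at rest. Axes as the vice's: pull along -y; the eye's flat faces look along +x and -x, to be pinched from above. Shank and lock nut (22 mm across) lie 13 to 35 mm behind it (+y).
- groove (a point): Rear edge of the length mark: a dark groove turned all round the rod, 4 mm wide (it runs from here 4 mm towards -y). At rest it is hidden in the tube, this edge 40 mm inside the stop ring's face (106 mm behind the eye's centre); at the right length this edge is level with that face.
- chipping_hammer: Bystander: welder's chipping hammer lying on the bench, 260 mm long, head 125 mm across. Leave alone
- wire_brush: Bystander: wire brush with wooden back, 260 x 28 mm, 28 mm high. Leave alone
- screw_tin: Bystander: closed steel tin, 72 mm across, 85 mm high, standing. Leave alone
- angle_offcut: Bystander: offcut of 30 x 30 mm steel angle, 80 mm long. Leave alone

How it is judged:
By the outcome, as a careful person would: the job done as asked, in the order asked, and still so for the second after the job is handed in, while the arm keeps its last pose, push and grip.
It also fails if it takes over 64 s, if anything falls off the work surface, if the arm or the gripper's body presses on something with over 40 N, if the wrist force passes 120 N, or if a joint passes its speed limit or range.

### The arm

A 6-joint arm with a two-finger parallel gripper is mounted at the origin on the work surface. World frame = base frame: x ahead of the robot, y to its left, z up, the work surface at z = 0. Lengths are in mm, angles in rad, forces in N, time in s.
With the tool pointing down it reaches from about 275 to 975 mm from the base axis. Payload 8.4 kg.
Tool frame: the origin (TCP) lies midway between the tips of the shut fingers; the grasp point (between the pads) lies 19 mm behind it; z points along the fingers, y is the direction in which the jaws open and shut (so a half turn about z gives the same grasp; the last joint's range is limited). The gripper opens to 92 mm and grips with 3 to 60 N. Pads are 20 mm wide; open, the fingers measure 128 mm over their backs; the gripper's body (75 mm by 189 mm) begins 69 mm behind the grasp point.
Start: joints at [-1.32, 0.353, 1.633, -0, 1.155, -0.002], TCP at [156.321, -605.137, 179.783] pointing down, gripper open.
Joint ranges: [-2.63, 2.63], [-0.92, 2.1], [0.06, 2.66], [-1.3, 4.44], [0, 2.69], [-3.02, 3.02]. Speed limits (rad/s): [2.22, 2.22, 2.79, 3.14, 3.14, 3.14].

### API

Orientations are given as a unit quaternion [w, x, y, z].
In Python, from cell import robot gives the robot as it stands.
- The arm moves only by the shell command python3 -m inch 'ROWS' [OPENING]. ROWS is JSON, one flat list of numbers, 6 for each row, row after row: the shift along the world's x, y, z in m, then the turn, a rotation vector about the world's x, y, z in rad. In form: [tx, ty, tz, rx, ry, rz, tx, ty, tz, rx, ry, rz, ...]. A call has 1 to 8 rows; each row is the pose to reach, as a shift and turn from the pose commanded when the call began; what a row does not reach only later rows make up. A row lasts 1/10 s, in which the tool goes at most 50 mm and 8.59 degrees, less where a joint would pass 70% of its speed; a pose out of reach is approached as far as the arm can. A call with a gripper value outside its range is refused whole. OPENING is the closure, from 0 (fully open) to 1 (shut), set as the call begins (- or left out, the last holds). The fingers move at their own pace and stop on an object; the grip force is fixed at half the most. Time passes only in rows, so rows that repeat a pose let the fingers close. It gives the time, the measured TCP pose, the force and the opening at its end, in the units of the state.
- robot.sense(): the state, without advancing time (a new reading comes with each control period).
- robot.grab_frame(name): name is "scene" or "top"; returns (picture, depth): 420x560x3 uint8, red, green, blue; 420x560 float32, mm along the optical axis (not along the pixel's ray), 0 where there is no reading.
- robot.camera_model(name): a dict with "fx", "fy", "cx", "cy" (pixels), "k1" (the pictures are not rectified: a ray, as slopes to the right and down, at radius r is drawn at 1 + k1 r^2 times it, then the intrinsics apply), "world_to_cam" (4x4, takes a point from world to camera coordinates). Camera axes: x right, y down, z forward; pixel columns grow to the right and rows downward; lengths in mm; the calibration is good to about 2 mm. A picture is of the moment at which its call begins. camera_model takes no time and is no camera call.
- robot.hand_in(): hands the job in, once; it reports no verdict.
The state is a dict: "clock": time; "joints": joint angles; "qd": joint speeds; "joint_torque": joint torques, N m; "ee_pos": TCP position; "tool_rot": TCP orientation; "ft_force": force on the tool from outside, world axes, zero at the start; "wrist_torque": the same for the moment, N m; "gripper_width": finger opening in mm.
Only numpy, scipy, OpenCV 4.12 (cv2) and the standard library are available. Lean on these libraries where they do the work, as an engineer would, in place of code of your own. Each camera call takes 0.05 s, during which the arm holds its last target. There are 200 camera calls.

## Working session

There is one attempt and no reset: what is moved stays moved. The work goes in short steps, Python scripts to look and compute and a shell command to move; the robot and the scene stay as the last step left them, time stands still between calls to the robot, and variables do not carry over. Pictures are saved under pics/ and viewed, about 8 in all and at most 12, crops included, and the job is handed in when it is done.

```bash
mkdir -p pics; ls
cat > h.py <<'E'
import numpy as np, cv2
from cell import robot
def pt(name,u,v,z=None,d=None):
    m=robot.camera_model(name); T=np.array(m["world_to_cam"]); R=T[:3,:3]; c=-R.T@T[:3,3]
    K=np.array([[m["fx"],0,m["cx"]],[0,m["fy"],m["cy"]],[0,0,1.]])
    s=cv2.undistortPoints(np.array([[[u,v]]],float),K,np.array([m["k1"],0,0,0,0.]))[0,0]
    r=R.T@np.array([s[0],s[1],1])
    return c+r*(d if d is not None else (z-c[2])/r[2])
def px(name,P):
    m=robot.camera_model(name); T=np.array(m["world_to_cam"])
    K=np.array([[m["fx"],0,m["cx"]],[0,m["fy"],m["cy"]],[0,0,1.]])
    return cv2.projectPoints(np.array([P],float),cv2.Rodrigues(T[:3,:3])[0],T[:3,3],K,np.array([m["k1"],0,0,0,0.]))[0][0,0]
E
python3 - <<'E'
from h import *
for n in("scene","top"):
    a,d=robot.grab_frame(n); cv2.imwrite(f"pics/{n}0.png",a[:,:,::-1]); np.save(f"pics/{n}0.npy",d)
    m=robot.camera_model(n);T=np.array(m["world_to_cam"]);print(n,m["fx"],m["k1"],-T[:3,:3].T@T[:3,3])
print(robot.sense())
E
```

```text
pics
scene 384.6366838489329 -0.040302242651787855 [1017.45586692  223.76418407  799.56423643]
top 490.960912228748 0.05633831909624835 [ 428.95006077   31.72192309 1461.74507413]
{'clock': 0.1, 'joints': array([-1.32039160e+00,  3.53561302e-01,  1.63409290e+00, -9.71088269e-06,
        1.15519356e+00, -2.42435929e-03]), 'qd': array([-1.22858384e-04, -3.38663613e-04, -7.51348254e-04,  6.35024393e-04,
       -4.40684779e-04,  6.87270541e-05]), 'joint_torque': array([-5.53983773e-04, -5.94902837e+01, -3.34932232e+01,  6.99415966e-02,
        1.84080581e-02, -2.80691370e-05]), 'ee_pos': array([ 156.19592275, -604.64239647,  179.13559731]), 'tool_rot': array([-6.22189820e-04,  9.92019874e-01,  1.26080038e-01, -8.20184484e-05]), 'ft_force': array([-0.16713174,  0.17019247, -0.56695436]), 'wrist_torque': array([ 0.01554833, -0.01380838, -0.06676605]), 'gripper_width': 92.12457686071345}
```

View pics/top0.png

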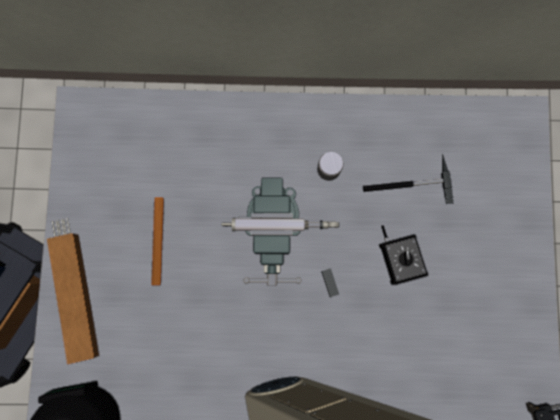

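View pics/scene0.png

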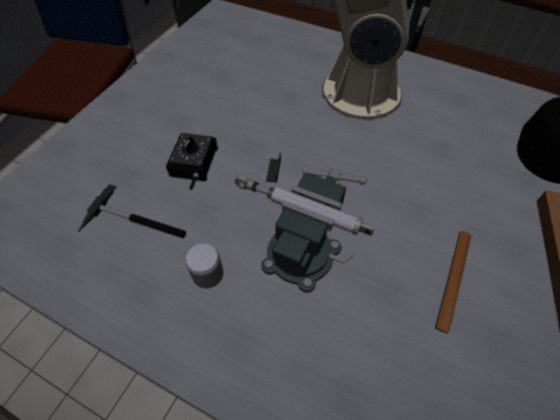

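Top view: remote at (404,258), aerial at (384,231); strut eye near (335,225), vice at (272,225). I'll crop in and measure.

Run:
```python
from h import *
a=cv2.imread("pics/top0.png"); s=cv2.imread("pics/scene0.png")
A=cv2.resize(a[225:295,370:440],None,fx=8,fy=8,interpolation=cv2.INTER_CUBIC)[:560,:400*2][:, :560]
B=cv2.resize(a[205:245,296:346],None,fx=4.8,fy=4.8,interpolation=cv2.INTER_CUBIC)
C=cv2.resize(s[165:215,225:275],None,fx=4.8,fy=4.8,interpolation=cv2.INTER_CUBIC)
out=np.zeros((560,800,3),np.uint8); out[:,:560]=cv2.convertScaleAbs(A,alpha=1.6,beta=20)
out[:B.shape[0],560:]=B; out[200:440,560:]=C
cv2.imwrite("pics/c1.png",out)
for n,u,v,z in(("top",404,258,55),("top",335,225,130),("top",320,224.5,130),("top",240,224,130),("scene",242,183,130),("scene",190,147,80)): print(n,u,v,pt(n,u,v,z))
```

```text
top 404 258 [ 494.87916645 -304.65032293   55.        ]
top 335 225 [ 575.75569591 -100.80023746  130.        ]
top 320 224.5 [576.07056906 -60.0110747  130.        ]
top 240 224 [571.83968569 158.15708743 130.        ]
scene 242 183 [578.99419742 -93.86973591 130.        ]
scene 190 147 [ 504.41560694 -295.97864366   80.        ]
```

View pics/c1.png

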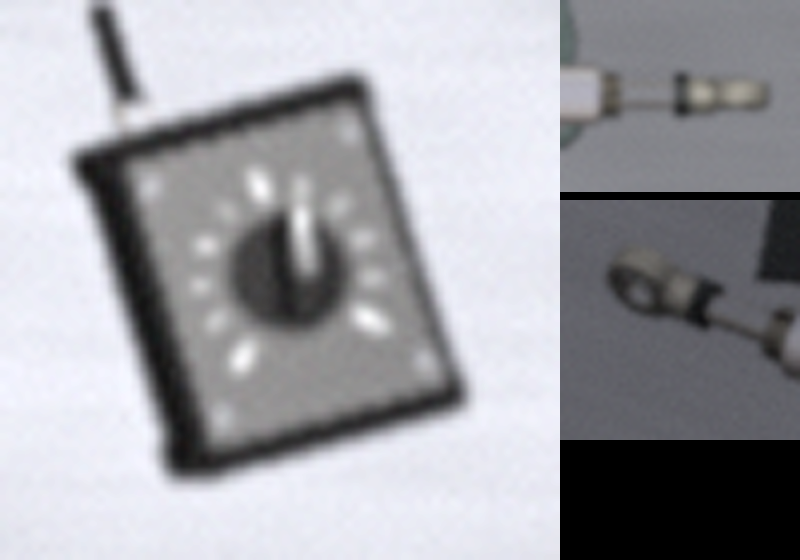

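Crop: long ticks 0 at (242,357), 5 at (259,186), 10 at (370,320); ticks 6 (303,186), 7 (338,205), 8 (362,238). The pointer line (304,205)-(308,270) aims near tick 6. The eye ends near pixel (339,224.5) in the full view.

```bash
cat > scale.py <<'E'
from h import *
# tick pixel (crop x8) -> world z=55; similarity fit
T={0:(242,357),1:(217,321),2:(201,285),3:(205,245),4:(229,210),5:(259,186),7:(338,205),8:(362,238),9:(373,277),10:(370,320)}
f=lambda u,v:(370+(u+.5)/8-.5,225+(v+.5)/8-.5)
W=np.array([pt("top",*f(*T[k]),55)[:2] for k in T]); k=np.array(list(T))
long=np.isin(k,[0,5,10]); r=np.where(long,32.75,31.0); r[:]=32
a=np.radians(135-27*k); M=np.c_[r*np.cos(a),r*np.sin(a)]
A,_=cv2.estimateAffinePartial2D(M.astype(np.float32),W.astype(np.float32),method=cv2.LMEDS)
yaw=np.arctan2(A[1,0],A[0,0]); print("centre",A[:,2],"scale",np.hypot(A[0,0],A[1,0]),"yaw",np.degrees(yaw))
print(np.round(W-(M@A[:,:2].T+A[:,2]),1).tolist())
p=[pt("top",*f(*q),85)[:2] for q in((303,205),(309,270))]; d=p[0]-p[1]; b=np.degrees(np.arctan2(d[1],d[0]))
print("line",p,"bearing",b,"tick",(135-(b-np.degrees(yaw)))/27)
b2=np.arctan2(*(p[0]-A[:,2])[::-1]);print("tip bearing from centre",np.degrees(b2),np.linalg.norm(p[0]-A[:,2]))
print("tick7 bearing",np.degrees(yaw)-54)
E
python3 scale.py
python3 - <<'E'
from h import *
# depth points of strut: height 120..150
for n in("top","scene"):
    d=np.load(f"pics/{n}0.npy"); P=[]
    us,vs=((305,345),(214,236)) if n=="top" else ((230,275),(172,200))
    for v in range(*vs):
        for u in range(*us):
            if d[v,u]>0:
                p=pt(n,u,v,d=d[v,u])
                if p[2]>115: P.append(p)
    P=np.array(P); print(n,len(P)); print(P.min(0),P.max(0))
    for y in range(-125,0,8):
        q=P[(P[:,1]>=y)&(P[:,1]<y+8)]
        if len(q): print(y,np.round([q[:,0].min(),q[:,0].max(),q[:,2].max(),len(q)],0))
E
```

```text
centre [ 492.4721872  -308.66920259] scale 0.9719842816399512 yaw 17.27184380246717
[[-2.0, 1.5], [0.9, -0.7], [-0.1, -0.5], [-0.3, -0.7], [0.1, -1.4], [1.5, 0.4], [0.3, 0.5], [-0.0, 1.4], [0.4, 0.9], [-0.7, -1.4]]
line [array([ 515.43446895, -307.09381632]), array([ 492.93870505, -308.98999893])] bearing 4.818109398289768 tick 5.461249422376941
tip bearing from centre 3.9247737291057616 23.016260016985292
tick7 bearing -36.728156197532826
top 231
[ 564.50089031 -111.85737799  121.60226855] [588.33095118 -18.45137091 152.09612922]
-117 [571. 580. 140.   5.]
-109 [570. 583. 148.  17.]
-101 [570. 585. 151.  21.]
-93 [570. 586. 152.  19.]
-85 [567. 586. 146.  19.]
-77 [566. 586. 145.  24.]
-69 [566. 588. 148.  26.]
-61 [566. 588. 143.  19.]
-53 [571. 582. 142.  15.]
-45 [571. 583. 140.  15.]
-37 [570. 582. 141.  15.]
-29 [565. 587. 148.  27.]
-21 [565. 586. 150.   9.]
scene 418
[ 563.69347834 -113.51296109  115.38795651] [590.60347836  -8.37721165 150.83110109]
-117 [573. 583. 143.   9.]
-109 [569. 584. 148.  38.]
-101 [570. 584. 149.  41.]
-93 [568. 584. 151.  46.]
-85 [567. 585. 147.  41.]
-77 [570. 585. 142.  31.]
-69 [564. 587. 144.  36.]
-61 [568. 584. 142.  31.]
-53 [572. 582. 139.  22.]
-45 [571. 581. 139.  22.]
-37 [568. 581. 140.  17.]
-29 [565. 586. 146.  39.]
-21 [568. 591. 148.  31.]
-13 [580. 590. 147.  14.]
```

Eye is at about (577,-97,130) and the knob at (492.5,-308.7), pointing at about 4.8°, so tick 5.5. Next I refine the scale with tick centroids while moving over the knob.

```bash
cat > scale2.py <<'E'
from h import *
import sys
from scipy.optimize import least_squares
a=cv2.imread(sys.argv[1]); g=cv2.resize(a[225:295,370:440],None,fx=8,fy=8,interpolation=cv2.INTER_CUBIC)
g=cv2.cvtColor(g,cv2.COLOR_BGR2GRAY).astype(float)
f=lambda u,v:(370+(u+.5)/8-.5,225+(v+.5)/8-.5)
T={0:(242,357),1:(217,321),2:(201,285),3:(205,245),4:(229,210),5:(259,186),6:(303,186),7:(338,205),8:(362,238),9:(373,277),10:(370,320)}
W=[];K=[]
yy,xx=np.mgrid[:560,:560]
for k,(u,v) in T.items():
    m=np.hypot(xx-u,yy-v)<15; w=np.clip(g-np.percentile(g[m],55),0,None)*m
    W.append(pt("top",*f((w*xx).sum()/w.sum(),(w*yy).sum()/w.sum()),55)[:2]);K.append(k)
W=np.array(W);K=np.array(K);L=np.isin(K,[0,5,10])
def res(p):
    r=np.where(L,p[3],p[4]); b=p[2]+np.radians(135-27*K)
    return (np.c_[p[0]+r*np.cos(b),p[1]+r*np.sin(b)]-W).ravel()
s=least_squares(res,[492,-308,.3,33,31],loss="soft_l1")
print("centre",s.x[:2],"yaw",np.degrees(s.x[2]),"r",s.x[3:]);print(np.round(res(s.x),1).tolist())
# box outline top edges: dark mask vs bench
from numpy.linalg import norm
E
python3 scale2.py pics/top0.png
python3 -m inch '[0.336,0.296,0,0,0,-0.169,0.336,0.296,0,0,0,-0.169,0.336,0.296,0,0,0,-0.169,0.336,0.296,0,0,0,-0.169,0.336,0.296,0,0,0,-0.169,0.336,0.296,0,0,0,-0.169,0.336,0.296,0,0,0,-0.169,0.336,0.296,0,0,0,-0.169]' 0
```

```text
centre [ 492.58999566 -308.43898836] yaw 17.20539168433452 r [32.52707203 30.33994432]
[1.1, -0.5, -0.4, -0.1, 0.4, -0.3, 0.3, 0.5, 0.0, 0.3, 0.4, 0.4, -0.2, 0.2, -0.7, 0.4, -0.1, -0.3, -0.2, -0.2, -0.4, -0.3]
clock: 0.9
ee_pos: [456.9, -339.6, 179.6]
tool_rot: [-0.0, 0.999, 0.042, -0.0]
ft_force: [0.9, -0.1, -0.7]
gripper_width: 92.0
```

```bash
python3 -m inch '[0,0,0,0,0,0,0,0,0,0,0,0]'
```

```text
clock: 1.1
ee_pos: [456.2, -340.4, 179.4]
tool_rot: [-0.0, 0.999, 0.043, -0.0]
ft_force: [0.6, -0.2, -0.1]
gripper_width: 91.9
```

```bash
python3 -m inch '[0.0364,0.032,0,0,0,0,0.0364,0.032,-0.04,0,0,0,0.0364,0.032,-0.08,0,0,0,0.0364,0.032,-0.1,0,0,0,0.0364,0.032,-0.113,0,0,0,0.0364,0.032,-0.113,0,0,0,0.0364,0.032,-0.113,0,0,0]'
```

```text
clock: 1.8
ee_pos: [492.2, -310.3, 67.5]
tool_rot: [0.0, 0.999, 0.041, 0.0]
ft_force: [0.3, -0.2, 0.5]
gripper_width: 91.8
```

```bash
python3 -m inch '[0,0.0012,-0.001,0,0,0,0,0.0012,-0.001,0,0,0,0,0.0012,-0.001,0,0,0]' && python3 -m inch '[0,0,0,0,0,0,0,0,0,0,0,0,0,0,0,0,0,0,0,0,0,0,0,0,0,0,0,0,0,0,0,0,0,0,0,0,0,0,0,0,0,0,0,0,0,0,0,0]' 1 && python3 -m inch '[0,0,0,0,0,0,0,0,0,0,0,0,0,0,0,0,0,0,0,0,0,0,0,0]'
python3 -c "
from h import *
s=robot.sense();print(s['wrist_torque'],s['joints'],s['tool_rot'])"
```

```text
clock: 2.1
ee_pos: [492.7, -308.4, 66.6]
tool_rot: [0.0, 0.999, 0.042, 0.001]
ft_force: [1.1, 0.3, 0.3]
gripper_width: 91.7
clock: 2.9
ee_pos: [492.2, -308.1, 65.8]
tool_rot: [-0.0, 0.999, 0.042, -0.0]
ft_force: [-0.6, -0.7, -0.0]
gripper_width: 30.0
clock: 3.3
ee_pos: [492.2, -308.1, 65.8]
tool_rot: [-0.0, 0.999, 0.042, -0.0]
ft_force: [0.4, -0.3, 0.5]
gripper_width: 0.5
[ 0.05553575 -0.00018815 -0.01463806] [-5.61838716e-01  4.17184169e-01  1.82531694e+00  1.74169444e-05
  8.99103683e-01  9.25158420e-01] [-9.05742886e-06  9.99122567e-01  4.18819224e-02 -1.12652467e-06]
```

The width went to 0.5 mm, so the fingers closed on nothing. I need to see where they are.

Run:
```python
from h import *
out=np.zeros((400,800,3),np.uint8)
for i,(n,(u0,v0)) in enumerate((("top",(370,220)),("scene",(145,100)))):
    a,d=robot.grab_frame(n); cv2.imwrite(f"pics/{n}1.png",a[:,:,::-1]); np.save(f"pics/{n}1.npy",d)
    out[:,400*i:400*i+400]=cv2.convertScaleAbs(cv2.resize(a[v0:v0+80,u0:u0+80,::-1],(400,400),interpolation=cv2.INTER_CUBIC),alpha=1.7,beta=20)
    for P in ((492.2,-308.1,65.8),(492.6,-308.4,85)): print(n,(px(n,P)-[u0,v0])*5)
cv2.imwrite("pics/c2.png",out)
```

```text
top [180.84096283 194.17797126]
top [189.86916486 192.1434166 ]
scene [224.32733116 231.23025215]
scene [216.25483031 205.36098235]
```

View pics/c2.png

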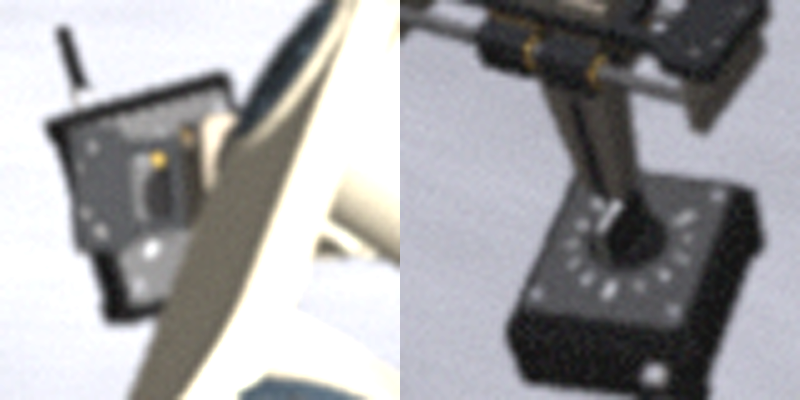

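Scene crop: finger tips end near (620,200), at or behind the black knob. Depth will tell whether they are above it or behind it.

Run:
```python
from h import *
d=np.load("pics/scene1.npy"); d0=np.load("pics/scene0.npy")
for v in range(128,156,2):
    print(v,[ (u,*np.round(pt("scene",u,v,d=d[v,u])).astype(int),'|',*np.round(pt("scene",u,v,d=d0[v,u])).astype(int)) for u in (184,188,192)])
d=np.load("pics/top1.npy"); d0=np.load("pics/top0.npy")
print("top")
for v in range(248,268,2):
    print(v,[ (u,*np.round(pt("top",u,v,d=d0[v,u])).astype(int)) for u in (402,404,406,408,410,412)])
```

```text
128 [(184, np.int64(501), np.int64(-302), np.int64(140), '|', np.int64(391), np.int64(-415), np.int64(-1)), (188, np.int64(498), np.int64(-292), np.int64(142), '|', np.int64(386), np.int64(-404), np.int64(0)), (192, np.int64(381), np.int64(-392), np.int64(1), '|', np.int64(382), np.int64(-391), np.int64(2))]
130 [(184, np.int64(502), np.int64(-303), np.int64(133), '|', np.int64(399), np.int64(-408), np.int64(1)), (188, np.int64(499), np.int64(-293), np.int64(136), '|', np.int64(392), np.int64(-399), np.int64(-1)), (192, np.int64(484), np.int64(-294), np.int64(123), '|', np.int64(389), np.int64(-386), np.int64(2))]
132 [(184, np.int64(501), np.int64(-306), np.int64(125), '|', np.int64(405), np.int64(-404), np.int64(0)), (188, np.int64(501), np.int64(-293), np.int64(131), '|', np.int64(400), np.int64(-393), np.int64(0)), (192, np.int64(484), np.int64(-295), np.int64(116), '|', np.int64(394), np.int64(-384), np.int64(-1))]
134 [(184, np.int64(502), np.int64(-306), np.int64(119), '|', np.int64(454), np.int64(-356), np.int64(55)), (188, np.int64(502), np.int64(-293), np.int64(125), '|', n
[... 5735 characters left out ...]
np.int64(82)), (412, np.int64(484), np.int64(-326), np.int64(59))]
264 [(402, np.int64(477), np.int64(-297), np.int64(64)), (404, np.int64(478), np.int64(-303), np.int64(60)), (406, np.int64(477), np.int64(-305), np.int64(76)), (408, np.int64(478), np.int64(-312), np.int64(70)), (410, np.int64(478), np.int64(-319), np.int64(65)), (412, np.int64(478), np.int64(-326), np.int64(58))]
266 [(402, np.int64(472), np.int64(-299), np.int64(56)), (404, np.int64(472), np.int64(-303), np.int64(60)), (406, np.int64(472), np.int64(-310), np.int64(55)), (408, np.int64(473), np.int64(-315), np.int64(58)), (410, np.int64(473), np.int64(-322), np.int64(54)), (412, np.int64(473), np.int64(-327), np.int64(55))]
```

Depth shows the shut fingers ending about 95–100 mm up, above the 85 mm bar top, although the reported TCP is z=66. The real tips stand about 30 mm higher than stated. I'll open and measure the tips before going lower.

```bash
cat > tips.py <<'E'
from h import *
d,d0=robot.grab_frame("scene")[1],np.load("pics/scene0.npy")
P=[]
for v,u in zip(*np.where((d>0)&(d0>0)&(d<d0-12))):
    p=pt("scene",u,v,d=d[v,u]); P.append([u,v,*p])
P=np.array(P); e=robot.sense()["ee_pos"]; print("tcp",e)
P=P[np.hypot(P[:,2]-e[0],P[:,3]-e[1])<85]; P=P[np.argsort(P[:,4])]
print(np.round(P[:14]).astype(int).tolist())
for s in(1,-1):
    q=P[s*(P[:,3]-e[1])>0]; 
    if len(q): print(s,np.round(q[:8]).astype(int).tolist())
E
python3 tips.py; python3 -m inch '[0,0,0,0,0,0,0,0,0,0,0,0,0,0,0,0,0,0,0,0,0,0,0,0,0,0,0,0,0,0,0,0,0,0,0,0,0,0,0,0,0,0,0,0,0,0,0,0]' 0; python3 -m inch '[0,0,0,0,0,0,0,0,0,0,0,0,0,0,0,0,0,0]'; python3 tips.py
```

```text
clock: 4.25
ee_pos: [492.2, -308.1, 65.8]
tool_rot: [0.0, 0.999, 0.042, 0.0]
ft_force: [-0.1, 0.0, -0.2]
gripper_width: 62.5
clock: 4.55
ee_pos: [492.2, -308.1, 65.8]
tool_rot: [-0.0, 0.999, 0.042, 0.0]
ft_force: [-0.3, 0.1, -0.8]
gripper_width: 86.2Traceback (most recent call last):
  File "tips.py", line 5, in <module>
    p=pt("scene",u,v,d=d[v,u]); P.append([u,v,*p])
  File "h.py", line 4, in pt
    m=robot.camera_model(name); T=np.array(m["world_to_cam"]); R=T[:3,:3]; c=-R.T@T[:3,3]
ValueError: time passes only in moves, steps and waits
Traceback (most recent call last):
  File "tips.py", line 5, in <module>
    p=pt("scene",u,v,d=d[v,u]); P.append([u,v,*p])
  File "h.py", line 4, in pt
    m=robot.camera_model(name); T=np.array(m["world_to_cam"]); R=T[:3,:3]; c=-R.T@T[:3,3]
ValueError: time passes only in moves, steps and waits
```

```bash
sed -i 's/m=robot.camera_model(name)/m=cm(name)/; s/^from cell import robot/from cell import robot\nimport functools\ncm=functools.lru_cache(None)(robot.camera_model)/' h.py; python3 tips.py
```

```text
tcp [ 492.21161581 -308.10129534   65.79255747]
[[172, 131, 492, -357, 99], [201, 144, 498, -262, 100], [169, 134, 505, -356, 101], [171, 132, 498, -355, 101], [173, 130, 489, -354, 101], [204, 144, 495, -255, 101], [203, 144, 497, -257, 102], [167, 133, 506, -361, 102], [202, 144, 499, -259, 103], [169, 133, 505, -355, 103], [171, 131, 497, -354, 104], [170, 133, 504, -352, 105], [205, 144, 497, -251, 105], [170, 132, 501, -354, 105]]
1 [[201, 144, 498, -262, 100], [204, 144, 495, -255, 101], [203, 144, 497, -257, 102], [202, 144, 499, -259, 103], [205, 144, 497, -251, 105], [208, 140, 482, -251, 105], [203, 143, 497, -256, 106], [202, 143, 499, -258, 107]]
-1 [[172, 131, 492, -357, 99], [169, 134, 505, -356, 101], [171, 132, 498, -355, 101], [173, 130, 489, -354, 101], [167, 133, 506, -361, 102], [169, 133, 505, -355, 103], [171, 131, 497, -354, 104], [170, 133, 504, -352, 105]]
```

Tips are at z≈98 when 65.8 is reported: a steady offset of about 32 mm, with x and y centred. I go down 30 mm more, watching the force.

```bash
python3 -m inch '[0,0,-0.01,0,0,0,0,0,-0.02,0,0,0,0,0,-0.02,0,0,0]' && python3 -m inch '[0,0,-0.01,0,0,0,0,0,-0.01,0,0,0,0,0,-0.01,0,0,0]' && python3 tips.py|head -2
```

```text
clock: 4.95
ee_pos: [491.0, -307.3, 43.8]
tool_rot: [-0.001, 0.999, 0.042, -0.001]
ft_force: [0.0, -0.0, -0.1]
gripper_width: 92.1
clock: 5.25
ee_pos: [492.0, -308.0, 35.4]
tool_rot: [-0.0, 0.999, 0.042, -0.0]
ft_force: [-0.5, -0.2, -0.2]
gripper_width: 92.0
tcp [ 492.25122074 -308.10447496   35.7323633 ]
[[171, 142, 505, -358, 70], [175, 139, 492, -355, 71], [174, 140, 496, -354, 71], [175, 138, 489, -356, 72], [170, 141, 505, -361, 73], [169, 141, 507, -363, 73], [175, 137, 487, -357, 73], [168, 140, 505, -367, 74], [172, 142, 506, -353, 74], [173, 141, 502, -353, 74], [173, 140, 499, -355, 74], [205, 152, 498, -256, 74], [174, 139, 496, -354, 75], [206, 152, 497, -253, 75]]
```

Tips are now at about 69. I close on the bar.

```bash
python3 -m inch '[0,0,0,0,0,0,0,0,0,0,0,0,0,0,0,0,0,0,0,0,0,0,0,0,0,0,0,0,0,0,0,0,0,0,0,0,0,0,0,0,0,0,0,0,0,0,0,0]' 1 && python3 -m inch '[0,0,0,0,0,0,0,0,0,0,0,0,0,0,0,0,0,0,0,0,0,0,0,0]'
```

```text
clock: 6.1
ee_pos: [492.2, -308.1, 35.8]
tool_rot: [0.0, 0.999, 0.042, -0.0]
ft_force: [1.1, 0.0, 0.1]
gripper_width: 29.9
clock: 6.5
ee_pos: [492.3, -308.5, 35.8]
tool_rot: [0.0, 0.999, 0.042, 0.0]
ft_force: [-0.2, -4.4, -0.1]
gripper_width: 11.8
```

Gripped (11.8 mm). Turning clockwise 41.6° = 0.726 rad.

```bash
python3 -m inch '[0,0,0,0,0,-0.12,0,0,0,0,0,-0.24,0,0,0,0,0,-0.36,0,0,0,0,0,-0.48,0,0,0,0,0,-0.6,0,0,0,0,0,-0.7,0,0,0,0,0,-0.726,0,0,0,0,0,-0.726]' && python3 -m inch '[0,0,0,0,0,0,0,0,0,0,0,0]'; python3 -c "
from h import *
s=robot.sense();q=s['tool_rot'];print(s['wrist_torque'],s['ft_force'],2*np.degrees(np.arctan2(q[2],q[1])))"
```

```text
clock: 7.3
ee_pos: [492.1, -309.3, 35.8]
tool_rot: [0.001, 0.949, -0.316, 0.0]
ft_force: [-1.7, -6.4, -1.9]
gripper_width: 11.6
clock: 7.5
ee_pos: [492.0, -309.3, 35.8]
tool_rot: [0.001, 0.949, -0.315, 0.0]
ft_force: [-2.4, -7.8, -2.5]
gripper_width: 11.6
[-1.20666533  0.3402251   0.00463437] [-2.37008225 -7.79991492 -2.46388963] -36.78011090614822
```

```bash
python3 -m inch '[0,0,0,0,0,0,0,0,0,0,0,0,0,0,0,0,0,0,0,0,0,0,0,0,0,0,0,0,0,0,0,0,0,0,0,0,0,0,0,0,0,0]' 0 && python3 -m inch '[0,0,0.03,0,0,0,0,0,0.07,0,0,0,0,0,0.11,0,0,0,0,0,0.15,0,0,0,0,0,0.15,0,0,0.1,0,0,0.15,0,0,0.2]' && python3 -m inch '[0.085,0.211,0,0,0,1,0.085,0.211,0,0,0,1,0.085,0.211,0,0,0,1,0.085,0.211,0,0,0,1,0.085,0.211,0,0,0,1,0.085,0.211,0,0,0,1,0.085,0.211,0,0,0,1,0.085,0.211,0,0,0,1]' && python3 -m inch '[0,0,0,0,0,1,0,0,0,0,0,1,0,0,0,0,0,1,0,0,0,0,0,1,0,0,0,0,0,1,0,0,0,0,0,1,0,0,0,0,0,1,0,0,0,0,0,1]'
python3 - <<'E'
from h import *
print(robot.sense()["joints"])
out=np.zeros((560,800,3),np.uint8)
a,d=robot.grab_frame("top"); cv2.imwrite("pics/top2.png",a[:,:,::-1])
out[:,:560]=cv2.convertScaleAbs(cv2.resize(a[225:295,370:440,::-1],(560,560),interpolation=cv2.INTER_CUBIC),alpha=1.6,beta=20)
a,d=robot.grab_frame("scene"); cv2.imwrite("pics/scene2.png",a[:,:,::-1])
out[:240,560:]=cv2.convertScaleAbs(cv2.resize(a[123:183,160:220,::-1],(240,240),interpolation=cv2.INTER_CUBIC),alpha=1.6,beta=20)
cv2.imwrite("pics/c3.png",out)
E
python3 scale2.py pics/top2.png
```

```text
clock: 8.2
ee_pos: [492.2, -308.0, 35.8]
tool_rot: [-0.0, 0.949, -0.316, -0.0]
ft_force: [-1.0, -0.1, -0.3]
gripper_width: 65.6
clock: 8.8
ee_pos: [493.0, -308.6, 187.6]
tool_rot: [0.001, 0.976, -0.217, 0.002]
ft_force: [0.3, 0.4, -0.8]
gripper_width: 91.5
clock: 9.6
ee_pos: [577.2, -96.7, 185.7]
tool_rot: [-0.0, 0.961, 0.276, -0.0]
ft_force: [0.0, 0.8, -0.3]
gripper_width: 92.3
clock: 10.4
ee_pos: [577.1, -97.4, 185.8]
tool_rot: [-0.0, 0.712, 0.702, -0.0]
ft_force: [-0.1, -0.3, -0.2]
gripper_width: 91.9
[-1.69795332e-01  2.85960817e-01  1.71441327e+00  2.14397201e-05
  1.14128428e+00 -1.54707227e-01]
centre [ 492.46295949 -308.15297159] yaw 17.178604905963347 r [32.61665197 30.81208256]
[0.9, -0.1, -0.8, 0.7, 0.0, -2.5, 0.5, -2.4, 0.3, 0.9, 0.3, 0.7, -0.1, 0.5, -0.1, 0.7, -0.2, -0.5, -0.2, -0.5, -0.5, 0.0]
```

View pics/c3.png

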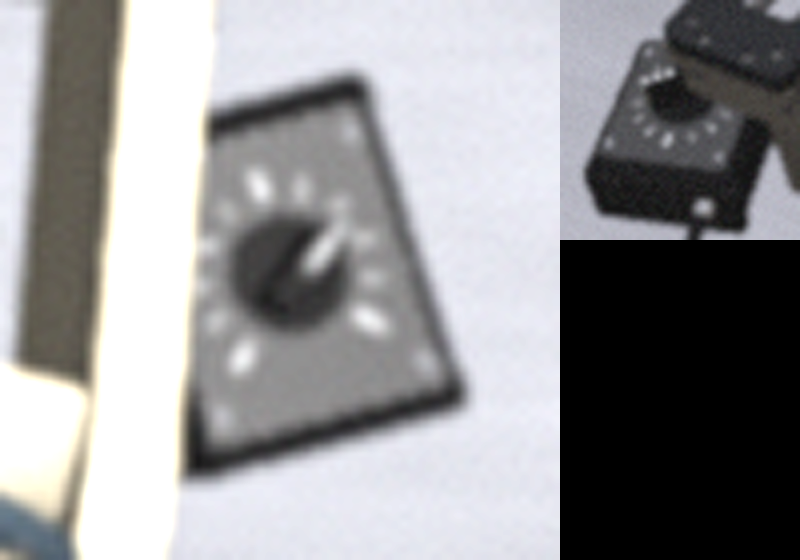

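Knob's white line runs (306,272)→(342,222), aimed at tick 7 (338,205) once its height parallax is allowed for. Now the line's bearing and the strut's yaw in numbers.

```bash
python3 - <<'E'
from h import *
f=lambda u,v:(370+(u+.5)/8-.5,225+(v+.5)/8-.5)
p=[pt("top",*f(*q),85) for q in((342,222),(306,272))]; e=(p[0]-p[1]); print("bearing",np.degrees(np.arctan2(e[1],e[0])),"(tick7 -36.8)")
g=cv2.cvtColor(cv2.imread("pics/top0.png"),cv2.COLOR_BGR2HSV)
c=[]
for u in range(238,302,3):
    s=g[212:238,u]; w=np.where((s[:,2]>170)&(s[:,1]<60))[0]+212
    if 8<len(w)<20: c.append(pt("top",u,w.mean(),147 if 0 else 140)[:2])
c=np.array(c); k=np.polyfit(c[:,1],c[:,0],1); print(len(c),"tube yaw",-np.degrees(np.arctan(k[0])),"x at y=-97",np.polyval(k,-97),"sd",(c[:,0]-np.polyval(k,c[:,1])).std())
d=np.load("pics/top0.npy")
P=np.array([pt("top",u,v,d=d[v,u]) for u in range(235,345) for v in range(210,240) if d[v,u]>0]);P=P[P[:,2]>120]
for a,b in((-115,-85),(-30,-15),(0,30),(70,150)):
    q=P[(P[:,1]>a)&(P[:,1]<b)]; print(a,b,np.round([q[:,0].min(),q[:,0].max(),np.median(q[:,0]),q[:,2].max()],1))
E
python3 -m inch '[0,0,0,0,0,0.022,0,0,-0.03,0,0,0.022,0,0,-0.06,0,0,0.022,0,0,-0.06,0,0,0.022]' && python3 tips.py
```

```text
bearing -35.285940948394256 (tick7 -36.8)
clock: 10.9
ee_pos: [574.3, -96.6, 122.4]
tool_rot: [-0.003, 0.704, 0.71, -0.002]
ft_force: [0.4, 0.1, 0.3]
gripper_width: 92.0
tcp [575.77538021 -96.89307515 124.49110054]
[[232, 190, 622, -90, 157], [253, 159, 527, -93, 158], [248, 157, 527, -106, 159], [251, 158, 527, -98, 159], [247, 157, 529, -107, 159], [250, 158, 529, -100, 160], [231, 191, 627, -90, 160], [231, 190, 626, -90, 161], [255, 157, 522, -91, 161], [252, 158, 528, -95, 161], [247, 156, 528, -108, 161], [254, 159, 529, -89, 162], [233, 189, 622, -88, 162], [230, 192, 632, -89, 162]]
1 [[232, 190, 622, -90, 157], [253, 159, 527, -93, 158], [231, 191, 627, -90, 160], [231, 190, 626, -90, 161], [255, 157, 522, -91, 161], [252, 158, 528, -95, 161], [254, 159, 529, -89, 162], [233, 189, 622, -88, 162]]
-1 [[248, 157, 527, -106, 159], [251, 158, 527, -98, 159], [247, 157, 529, -107, 159], [250, 158, 529, -100, 160], [247, 156, 528, -108, 161], [251, 157, 527, -98, 163], [249, 157, 530, -101, 163], [225, 190, 633, -100, 163]]Traceback (most recent call last):
  File "<stdin>", line 9, in <module>
IndexError: too many indices for array: array is 1-dimensional, but 2 were indexed
```

Knob line measures -35.3° by eye and the tool said -36.8°, so tick 7 within 0.06. Tips are 32.5 mm above reported again. I lower onto the eye (tips to about 111) and close.

```bash
python3 -m inch '[0,0,-0.025,0,0,0,0,0,-0.046,0,0,0,0,0,-0.046,0,0,0,0,0,-0.046,0,0,0]' && python3 -m inch '[0,0,0,0,0,0,0,0,0,0,0,0,0,0,0,0,0,0,0,0,0,0,0,0,0,0,0,0,0,0,0,0,0,0,0,0,0,0,0,0,0,0,0,0,0,0,0,0]' 1 && python3 -m inch '[0,0,0,0,0,0,0,0,0,0,0,0,0,0,0,0,0,0,0,0,0,0,0,0,0,0,0,0,0,0]'
```

```text
clock: 11.35
ee_pos: [578.1, -97.2, 81.2]
tool_rot: [0.0, 0.704, 0.71, 0.0]
ft_force: [-0.2, -0.3, 1.0]
gripper_width: 91.8
clock: 12.15
ee_pos: [577.2, -97.1, 79.7]
tool_rot: [-0.0, 0.704, 0.71, -0.0]
ft_force: [-0.2, -0.8, -0.7]
gripper_width: 30.2
clock: 12.65
ee_pos: [575.7, -97.1, 79.6]
tool_rot: [-0.001, 0.704, 0.71, -0.001]
ft_force: [-5.6, 0.1, 3.3]
gripper_width: 15.5
```

Gripped (15.5 mm on the bushing). I relieve the 1.5 mm side offset, then pull along -y.

```bash
python3 -m inch '[-0.0015,0,0,0,0,0,-0.0015,0,0,0,0,0]' && python3 -m inch '[0,-0.005,0,0,0,0,0,-0.01,0,0,0,0,0,-0.01,0,0,0,0]' && python3 -m inch '[0,-0.006,0,0,0,0,0,-0.012,0,0,0,0,0,-0.018,0,0,0,0,0,-0.024,0,0,0,0,0,-0.03,0,0,0,0,0,-0.03,0,0,0,0,0,-0.03,0,0,0,0]'
python3 - <<'E'
from h import *
print(robot.sense()["ee_pos"],robot.sense()["ft_force"])
out=np.zeros((560,800,3),np.uint8)
a,d=robot.grab_frame("scene"); cv2.imwrite("pics/scene3.png",a[:,:,::-1])
out[:,:800]=cv2.convertScaleAbs(cv2.resize(a[160:216,210:290,::-1],(800,560),interpolation=cv2.INTER_CUBIC),alpha=1.6,beta=20)
cv2.imwrite("pics/c4.png",out)
for y in(-31,-19,-97,-137): print(y,(px("scene",(576,y,130))-[210,160])*10)
E
```

```text
clock: 12.85
ee_pos: [575.8, -97.1, 79.6]
tool_rot: [0.0, 0.704, 0.71, 0.0]
ft_force: [-0.1, 0.3, -1.3]
gripper_width: 15.5
clock: 13.15
ee_pos: [576.0, -106.4, 79.6]
tool_rot: [-0.0, 0.704, 0.71, 0.001]
ft_force: [0.7, 6.9, -1.7]
gripper_width: 15.9
clock: 13.85
ee_pos: [576.7, -135.1, 79.6]
tool_rot: [-0.001, 0.704, 0.71, 0.002]
ft_force: [4.4, 12.7, -3.1]
gripper_width: 15.3
[ 576.65547008 -135.06466622   79.64055852] [ 4.36448854 12.6645893  -3.09751662]
-31 [576.35662548 322.46231026]
-19 [625.0952747  342.36101783]
-97 [314.58074225 215.62704586]
-137 [161.01980779 152.98842466]
```

View pics/c4.png

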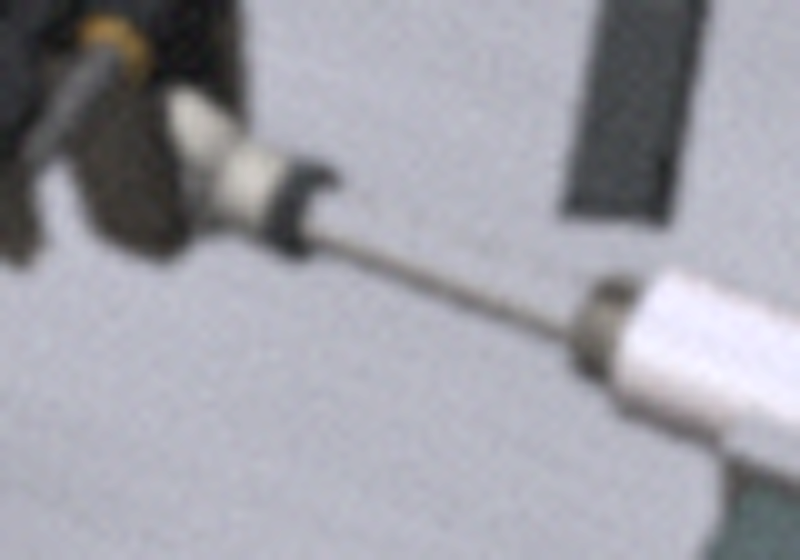

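Crop: lock nut at (300,200), ring at (600,320), rod bare between them; the groove is not clearly resolved. At 38.0 mm the pull is 12.7 N, which fits the spring. I go 2.3 mm further, easing the side load, and then check the nut's shift for slip.

```bash
python3 -m inch '[0.001,-0.0024,0,0,0,0,0.001,-0.0024,0,0,0,0,0.001,-0.0024,0,0,0,0,0.001,-0.0024,0,0,0,0,0.001,-0.0024,0,0,0,0]'
python3 - <<'E'
from h import *
s=robot.sense();print(s["ee_pos"],s["ft_force"],s["clock"])
a,_=robot.grab_frame("scene"); a=a[:,:,::-1].copy(); cv2.imwrite("pics/scene4.png",a)
b,_=robot.grab_frame("top"); b=b[:,:,::-1].copy(); cv2.imwrite("pics/top4.png",b)
a0=cv2.imread("pics/scene0.png"); b0=cv2.imread("pics/top0.png")
# intensity profile along strut axis, world y, both cameras, before/after
Y=np.arange(-130,-20,3.)
from scipy.ndimage import map_coordinates as mc
for n,i0,i1 in(("scene",a0,a),("top",b0,b)):
    for im in(i0,i1):
        g=cv2.cvtColor(im,cv2.COLOR_BGR2GRAY).astype(float)
        q=np.array([px(n,(576.5-.012*(y+97),y,136)) for y in Y]); print(n,np.round(mc(g,[q[:,1],q[:,0]],order=1)).astype(int).tolist())
E
python3 - <<'E'
import cv2,numpy as np
b=cv2.imread("pics/top4.png");a=cv2.imread("pics/scene4.png")
o=np.zeros((600,800,3),np.uint8)
o[:300]=cv2.resize(b[207:243,285:381],(800,300),interpolation=cv2.INTER_CUBIC)
o[300:]=cv2.convertScaleAbs(cv2.resize(a[175:205,225:305],(800,300),interpolation=cv2.INTER_CUBIC),alpha=1.6,beta=10)
cv2.imwrite("pics/c5.png",o)
E
```

```text
clock: 14.4
ee_pos: [576.7, -137.1, 79.6]
tool_rot: [-0.001, 0.704, 0.71, 0.001]
ft_force: [0.2, 12.1, 0.4]
gripper_width: 15.5
[ 576.65376342 -137.12551275   79.63505834] [ 0.20161315 12.07733579  0.42910684] 14.4
scene [97, 98, 98, 97, 97, 95, 80, 69, 63, 61, 62, 61, 70, 65, 65, 65, 81, 102, 110, 104, 76, 39, 28, 49, 85, 98, 99, 98, 98, 97, 100, 99, 99, 86, 74, 70, 81]
scene [74, 74, 76, 96, 112, 112, 100, 63, 33, 34, 70, 100, 103, 103, 103, 103, 102, 102, 104, 103, 103, 103, 103, 103, 103, 102, 101, 103, 102, 102, 101, 102, 77, 53, 66, 73, 86]
top [133, 135, 133, 134, 135, 131, 116, 105, 113, 127, 141, 153, 158, 156, 144, 128, 120, 136, 158, 164, 156, 126, 94, 85, 104, 126, 134, 135, 135, 136, 134, 135, 136, 130, 112, 92, 86]
top [181, 178, 179, 179, 180, 173, 139, 83, 50, 44, 61, 98, 124, 132, 132, 132, 132, 132, 132, 133, 132, 132, 132, 132, 133, 133, 133, 133, 131, 132, 133, 132, 120, 91, 74, 77, 85]
```

View pics/c5.png

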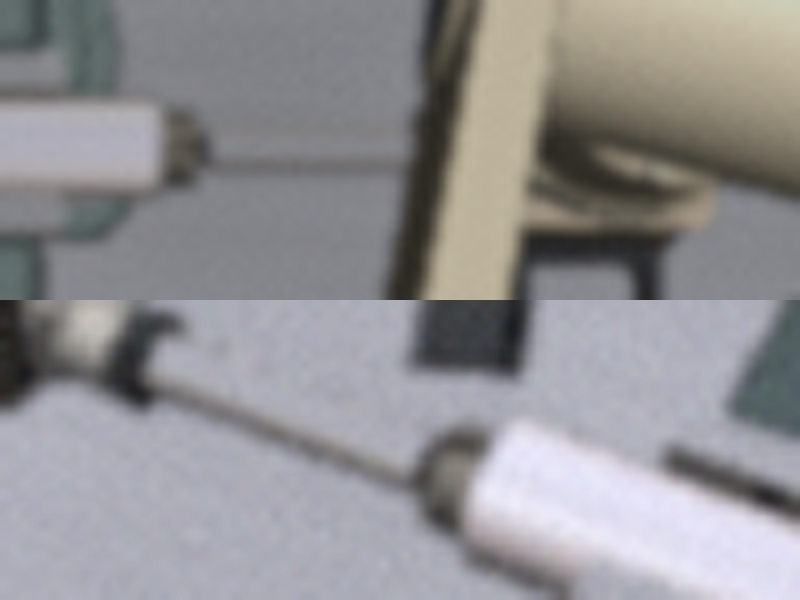

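Crop: a dark edge shows at the ring's mouth, (425,475) in the lower half. Nut edges shifted 39.9 and 40.8 mm, the tool 40.0 mm, so no slip. One finer look at the groove by profiles.

Run:
```python
from h import *
from scipy.ndimage import map_coordinates as mc
Y=np.arange(-46,-14,1.5); print(Y.tolist())
for n,fs in(("scene",(0,3,4)),("top",(0,4))):
    for k in fs:
        g=cv2.cvtColor(cv2.imread(f"pics/{n}{k}.png"),cv2.COLOR_BGR2GRAY).astype(float); g=g*1.0; S=[]
        for z,o in((130,0),(133,0),(136,0),(130,-3),(130,3),(127,0)):
            q=np.array([px(n,(576+o,y,z)) for y in Y]); S.append(mc(g,[q[:,1],q[:,0]],order=1))
        print(n,k,np.round(np.mean(S,0)).astype(int).tolist())
s=robot.sense();print(s["ee_pos"],s["ft_force"])
```

```text
[-46.0, -44.5, -43.0, -41.5, -40.0, -38.5, -37.0, -35.5, -34.0, -32.5, -31.0, -29.5, -28.0, -26.5, -25.0, -23.5, -22.0, -20.5, -19.0, -17.5, -16.0, -14.5]
scene 0 [88, 88, 88, 89, 89, 89, 89, 88, 84, 77, 70, 65, 63, 62, 65, 72, 86, 104, 118, 126, 128, 129]
scene 3 [93, 93, 93, 93, 92, 92, 92, 89, 82, 72, 66, 62, 62, 64, 68, 76, 90, 109, 123, 132, 134, 135]
scene 4 [93, 93, 93, 93, 93, 91, 85, 72, 58, 48, 50, 57, 62, 65, 68, 75, 91, 110, 123, 132, 134, 134]
top 0 [132, 133, 133, 132, 132, 132, 133, 134, 133, 132, 128, 122, 111, 101, 92, 89, 88, 93, 100, 117, 134, 152]
top 4 [129, 130, 130, 130, 130, 131, 129, 127, 116, 105, 89, 78, 76, 76, 80, 83, 87, 93, 100, 116, 133, 151]
[ 576.67452732 -137.12452363   79.62033287] [ 0.38966948 12.25631097  0.18869439]
```

The dark band seems to grow from about 0.7 to 2.8 mm between 38 and 40 mm of tool travel, and the full groove is 4 mm. The force (12.2 N) is also a bit low. I step 1 mm and remeasure, to see whether the band's width reaches 4 mm.

```bash
cat > prof.py <<'E'
from h import *
import sys
from scipy.ndimage import map_coordinates as mc
k=sys.argv[1]; s=robot.sense();print(s["ee_pos"],s["ft_force"],s["gripper_width"])
acc=[robot.grab_frame("scene")[0][:,:,::-1].astype(float) for _ in range(4)]
cv2.imwrite(f"pics/scene{k}.png",np.round(np.mean(acc,0)).astype(np.uint8))
Y=np.arange(-50,-13,.5); nY=np.arange(-125,-40,.5)
def prof(k,Y,zs):
    g=cv2.cvtColor(cv2.imread(f"pics/scene{k}.png"),cv2.COLOR_BGR2GRAY).astype(float)
    return np.mean([mc(g,np.array([px("scene",(576,y,z)) for y in Y]).T[::-1],order=1) for z in zs],0)
zs=(127,130,133,136); p0=prof(0,Y,zs)
ref=lambda p:(p-0)*(1/np.median(p[:12]))
for j in ["3","4"]+[x for x in sys.argv[1:]]:
    p=ref(prof(j,Y,zs)); df=ref(p0)-p; m=(Y<-22)
    w=np.clip(df,0,None)*m; print(j,"deficit",round(df[m].sum()*.5,2),"centroid",round((w*Y).sum()/w.sum(),1),np.round(p[12:60:3]*100).astype(int).tolist())
    n0,n1=ref(prof(0,nY,zs)),prof(j,nY,zs); n1=n1/np.median(prof(j,Y,zs)[:12])
    # nut shift: dark nut region y -84..-50 before, best correlation shift
    T=n0[(nY>-74)&(nY<-52)]; i0=np.where(nY>-74)[0][0]
    sc=[((n1[i0-q:i0-q+len(T)]-T)**2).sum() for q in range(60,100)]; b=int(np.argmin(sc)); f=0
    if 0<b<len(sc)-1: f=.5*(sc[b-1]-sc[b+1])/(sc[b-1]-2*sc[b]+sc[b+1])
    print("   nut shift",(60+b+f)*.5)
E
python3 -m inch '[0,-0.001,0,0,0,0,0,-0.001,0,0,0,0,0,-0.001,0,0,0,0]'; python3 prof.py 5
```

```text
clock: 14.8
ee_pos: [576.7, -137.9, 79.6]
tool_rot: [-0.002, 0.704, 0.71, 0.001]
ft_force: [0.5, 12.3, 1.2]
gripper_width: 15.5
[ 576.68091051 -137.93223732   79.62084965] [ 0.4864684  12.30185859  1.19754318] 15.450796310396624
3 deficit 0.68 centroid -31.9 [100, 100, 99, 99, 99, 98, 96, 86, 76, 68, 66, 66, 70, 75, 83, 101]
   nut shift 38.591334368818714
4 deficit 2.26 centroid -32.8 [100, 99, 99, 99, 97, 88, 74, 58, 50, 54, 61, 68, 70, 74, 83, 101]
   nut shift 40.65932597118858
5 deficit 2.82 centroid -33.0 [100, 100, 100, 99, 94, 81, 64, 50, 44, 51, 59, 67, 69, 75, 84, 102]
   nut shift 41.48723145718756
```

The deficit grows about 0.75 per mm and starts near 37 mm. That is explained by the camera sitting on the +y side: the ring hides about 1.7 mm of the rod in front of its face. So the groove agrees with the tool travel, and the nut tracks the tool 1:1 with no slip. 40.8 mm is slightly far; I ease back 0.5 mm and settle.

```bash
python3 -m inch '[0,0.0005,0,0,0,0,0,0.0005,0,0,0,0,0,0.0005,0,0,0,0,0,0.0005,0,0,0,0,0,0.0005,0,0,0,0,0,0.0005,0,0,0,0]'; python3 prof.py 6 | tail -2
python3 - <<'E'
from h import *
a,_=robot.grab_frame("top"); cv2.imwrite("pics/top6.png",a[:,:,::-1])
o=np.zeros((420,800,3),np.uint8); o[:,:560]=a[:,:,::-1]; o[:240,560:]=cv2.convertScaleAbs(cv2.resize(a[225:295,370:440,::-1],(240,240),interpolation=cv2.INTER_CUBIC),alpha=1.6,beta=20)
cv2.imwrite("pics/c6.png",o); s=robot.sense(); print(s["clock"],s["ee_pos"],s["ft_force"])
E
```

```text
clock: 15.6
ee_pos: [576.6, -137.5, 79.6]
tool_rot: [-0.002, 0.704, 0.71, 0.001]
ft_force: [1.4, 12.6, 0.5]
gripper_width: 15.5
6 deficit 2.42 centroid -32.7 [100, 100, 100, 99, 97, 87, 73, 57, 49, 54, 60, 65, 68, 74, 83, 101]
   nut shift 41.146513584334784
15.85 [ 576.66170282 -137.51571366   79.63026534] [ 1.62781366 13.13699463 -0.16730757]
```

View pics/c6.png

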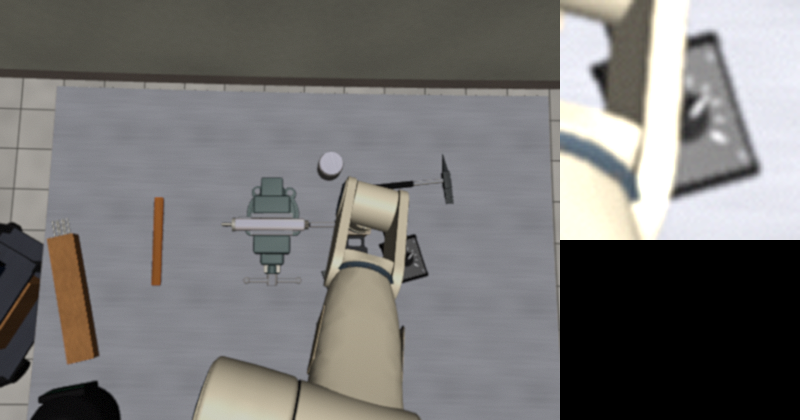

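The picture shows the pointer unmoved at tick 7 (crop (695,105)), the tin, hammer and brush where they were, and the eye held. Handing in.

```bash
python3 -c "
from h import robot
print(robot.hand_in())"
```

```text
the job is handed in; nothing more can be done
None
```

I turned the knob to 7 and let go. I then drew the strut's rod out by about 40.4 mm and handed the job in at about 16 s, still gripping the eye against roughly 13 N of spring force.

**Last checks**
- **Knob:** the tool stopped at -36.8°, which is the measured bearing of tick 7. The white line measured -35.3° in the picture after release, about 0.06 tick off. The last picture shows the pointer still there.
- **Strut:** the tool moved 40.4 mm from first grip. The lock nut's shift in the image read 41.1 mm; those nut readings ran about 0.6 mm above the tool all along, and the two moved together, so the grip did not slip.
- **Groove:** the dark band showed about 1 mm less than its full 4 mm. I put this down to the ring hiding part of the rod from the scene camera, so the groove's rear edge was never seen directly. The length rests on tool travel and the nut's shift.
- **Force:** 12.6–13.1 N at the end, against about 14 N expected.
- **Bystanders:** the tin, hammer and brush look unmoved in the last picture. The angle offcut was hidden by the arm there, so I could not check it in that view.

**Things that disagreed**
- **Fingertip height:** the finger tips really stand about 32 mm higher than the reported TCP. The first pinch on the knob therefore closed on air above it and touched nothing. I measured the offset from depth and corrected for it.

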